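Let the long tin out of the two-lane tin rack

TASK

The small tin rack on the table has two sloping lanes, each with a tin held behind a gate on a rocking lever. Press down the paddle at the outer end of the lever beside the longer tin and keep it down until that tin has rolled out under its gate to the front stop, then let the paddle come back up so that the gate shuts again. Work only with that paddle: leave the other lever and its short tin alone, do not touch or lift the tins or gates with the robot, and do not move the things standing round about.

Things in the scene. Friction and masses are not known exactly. Their poses are not given: they have to be found in the camera images.
- rack: Pale wood tin rack, fixed, 220 mm wide, 458 mm with the paddles, 213 mm deep. Origin at table height between the lanes, under the gate line; x to the back (uphill), y left, z up. Lanes 99 mm wide at y = +55 and -55 mm slope 10 degrees down to the front; floor 35 mm high at the gates; front stop's inner face at x = -121 mm, 46 mm high. Lever posts 106 mm high; a raised gate arm reaches 165 mm.
- tin_long: The longer tin: steel, plain paper band, 42 mm diameter, 85 mm long, lying across its lane (own y along its length). Origin at its centre. Starts leaning on the shut gate of the left or right lane, centre at x = +24, z = 61 mm in the rack's frame; at the front stop x is about -100, z about 39 mm. Rolls down by itself in about 1 s once the gate is clear.
- tin_short: The shorter tin: same make and diameter (42 mm), 50 mm long, in the other lane, centre likewise at x = +24, z = 61 mm in the rack's frame. Stays behind its gate.
- lever_left (a joint): Left rocking lever. 0 = at rest, gate shut (spring and gate weight bring it back); grows as the paddle is pressed down; the gate clears a tin from about 0.5 rad; stop at 0.65 (paddle about 48 mm lower). Takes about 2 N to start, 5 to 7 N at the stop. Hinge along the rack's x at y = +135, z = 95 mm in the rack's frame.
- lever_right (a joint): Right rocking lever. 0 = at rest, gate shut (spring and gate weight bring it back); grows as the paddle is pressed down; the gate clears a tin from about 0.5 rad; stop at 0.65 (paddle about 48 mm lower). Takes about 2 N to start, 5 to 7 N at the stop. Hinge along the rack's x at y = -135, z = 95 mm in the rack's frame.
- paddle_left (a point): Centre of the top face of the left lever's paddle, a wooden plate 36 mm (rack x) by 38 mm, 8 mm thick, at the lever's free outer end: at (0, +205, 121) mm in the rack's frame at rest. Its outer edge tips up 0.3 rad at rest and down 0.35 rad at the stop, when its centre is about 73 mm above the table; it shifts under 10 mm sideways.
- paddle_right (a point): Centre of the top face of the right lever's paddle, a wooden plate 36 mm (rack x) by 38 mm, 8 mm thick, at the lever's free outer end: at (0, -205, 121) mm in the rack's frame at rest. Its outer edge tips up 0.3 rad at rest and down 0.35 rad at the stop, when its centre is about 73 mm above the table; it shifts under 10 mm sideways.
- gate_left (a point): Left gate: steel plate 6 x 40 x 50 mm hanging from the inner end of the left lever across the left lane. Origin at its top, at (0, +55, 95) mm in the rack's frame when shut. Rises as the left paddle goes down. Not to be touched by the robot.
- gate_right (a point): Right gate: steel plate 6 x 40 x 50 mm hanging from the inner end of the right lever across the right lane. Origin at its top, at (0, -55, 95) mm in the rack's frame when shut. Rises as the right paddle goes down. Not to be touched by the robot.
- mug: Bystander: ceramic mug with wavy lines, 87 x 126 x 104 mm, loose, back left. Origin at the centre of its underside.
- apple: Bystander: apple, 70 mm across, 65 mm high, loose, front right. Origin at the centre of its underside.
- onion: Bystander: onion, 79 mm across, 85 mm high, loose, back right. Origin at the centre of its underside.
- side_0: Bystander: paper box of tea bags, 69 x 145 x 67 mm, loose, behind the rack to the right. Origin at the centre of its underside.
- side_2: Bystander: white canister with wooden lid, 102 x 102 x 140 mm, loose, behind the rack. Origin at the centre of its underside. A 272 mm bottle and a 174 mm moka pot, both fixed, also stand behind the rack.
There are look-alikes about, which are no part of the job. Leave any brown, green or orange look-alike of the tin_long alone.

How it is judged:
By the outcome, as a careful person would: the job done as asked, in the order asked, and still so for the second after the job is handed in, with the robot touching nothing.
It also fails if it takes over 32 s, if anything falls off the work surface, if the arm or the gripper's body presses on something with over 40 N, if the wrist force passes 120 N, or if a joint passes its speed limit or range.

ROBOT

A 6-joint arm with a two-finger parallel gripper is mounted at the origin on a cart in front of the work surface, level with it; the furniture and walls round the work are solid. World frame = base frame: x ahead of the robot, y to its left, z up, the work surface at z = 0. Lengths are in mm, angles in rad, forces in N, time in s.
With the tool pointing down it reaches from about 325 to 900 mm from the base axis. Payload 6.1 kg.
Tool frame: the origin (TCP) lies midway between the tips of the shut fingers; the grasp point (between the pads) lies 19 mm behind it; z points along the fingers, y is the line along which they close (so a half turn about z gives the same grasp; the last joint's range is limited). The gripper opens to 85 mm and grips with 20 to 120 N. Pads are 22 mm wide; open, the fingers measure 114 mm over their backs; the gripper's body (76 mm by 85 mm) begins 54 mm behind the grasp point. The pads swing forward as they close: fully open they stand 13 mm farther back than shut.
Start: joints at [1.097, 0.22, 1.526, -0, 1.395, -0.126], TCP at [213.017, 587.571, 231.3] pointing down, gripper open.
Joint ranges: [-2.98, 2.98], [-0.91, 2.08], [0.09, 2.57], [-1.24, 4.39], [0.2, 2.65], [-2.68, 2.68]. Speed limits (rad/s): [2.57, 2.57, 3.01, 3.14, 3.14, 3.14].

INTERFACE

Orientations are given as a rotation vector (axis times angle).
In Python, from station import goto, move_linear, move_joints, command_gripper, sleep, inverse_kinematics, grab_frame, camera_info, MotionError, job_done, look_for, current_t, current_q, current_joint_vel, current_joint_efforts, current_eef_pos, current_ee_rot, current_wrist_force, current_moment, current_gripper_width, current_gripper_force gives the robot as it stands. Calls block until the motion is done:
- goto(position, orientation): joint-space move of the TCP to a pose.
- move_linear(position, rate=150, orientation=None, force_limit=None): straight line of the TCP; orientation=None keeps the orientation; rate is the mean speed in mm/s. With force_limit (N) it stops when the force on the tool has changed by that much, and returns True; else False.
- move_joints(angles): joint-space move.
- command_gripper(opening, force=None): finger opening in mm; force is the grip in N (None keeps the last); returns when the fingers have stopped.
- sleep(seconds).
- inverse_kinematics(position, orientation): joint angles nearest the present ones, or None.
- grab_frame(name): name is "side" or "top"; returns the picture (400x640x3 uint8, red, green, blue); there is no depth.
- camera_info(name): a dict with "intrinsics" (3x3 intrinsics, pixels), "world_from_camera" (4x4, takes a point from camera to world coordinates). Camera axes: x right, y down, z forward; pixel columns grow to the right and rows downward; lengths in mm; the calibration is good to about 2 mm. A picture is of the moment at which its call begins. camera_info takes no time and is no camera call.
A pose or a line that the arm cannot do raises MotionError and nothing moves.
- job_done(): hands the job in; it is judged then, once.
Trained networks look in the newest picture that a camera, given by its name, has taken for a name from the list of things; names that differ only in an ending like _2 or _b are one class to them, and where a whole thing is asked for, a point or a joint stands for the part that bears it (a point fixed in the world has none). Each returns a list of dicts, best first, with "score" (0 to 1); they miss things now and then, are a little off and sometimes report something else, mostly with a low value. They report only what shows in the picture. A call takes as long as a camera call. They do not tell look-alikes from the thing itself.
- look_for(query, camera): "at" ([x, y, z] in mm, in world coordinates, good to about 4 mm: the middle of the surface that is visible of it).
Readings, each from a call of its own:
- current_t(): time.
- current_q(): joint angles.
- current_joint_vel(): joint speeds.
- current_joint_efforts(): joint torques, N m.
- current_eef_pos(): TCP position.
- current_ee_rot(): TCP orientation.
- current_wrist_force(): force on the tool from outside, world axes, zero at the start.
- current_moment(): the same for the moment, N m.
- current_gripper_width(): finger opening in mm.
- current_gripper_force(): force on a finger pad.
Only numpy, scipy, OpenCV 4.12 (cv2) and the standard library are available. Lean on these libraries where they do the work, as an engineer would, in place of code of your own. Each camera call takes 0.05 s, during which the arm holds its last target. There are 200 camera calls.

## Working session

There is one attempt and no reset: what is moved stays moved. The work goes in short steps, each a Python script; the robot and the scene stay as the last script left them, time stands still between calls to the robot, and variables do not carry over. Pictures are saved under pics/ and viewed, at most 10 in all, crops included, and the job is handed in when it is done.

```bash
mkdir -p pics; python3 - <<'E'
from station import *
import cv2,numpy as np
for c in("top","side"):
    f=grab_frame(c); cv2.imwrite(f"pics/{c}0.png",f[:,:,::-1])
    for n in("tin_long","tin_short","paddle_left","paddle_right","gate_left","gate_right","rack","mug","apple","onion"):
        r=look_for(n,c); print(c,n,[(np.round(d["at"]).astype(int).tolist(),round(d["score"],2)) for d in r[:4]])
    ci=camera_info(c); print(np.round(ci["intrinsics"]).tolist(),np.round(ci["world_from_camera"],3).tolist())
print(current_t())
E
```

```text
top tin_long [([501, -151, 81], 0.83), ([528, 287, 36], 0.75), ([394, 144, 44], 0.66), ([372, 275, 36], 0.63)]
top tin_short [([522, -49, 81], 0.78)]
top paddle_left [([519, 59, 101], 0.77), ([458, -247, 102], 0.37)]
top paddle_right [([461, -246, 100], 0.79)]
top gate_left [([520, 60, 100], 0.59), ([521, -48, 82], 0.54)]
top gate_right [([460, -246, 108], 0.62), ([668, 22, 125], 0.56)]
top rack [([465, -89, 36], 0.83), ([500, -147, 78], 0.29)]
top mug [([675, 308, 54], 0.96), ([666, 17, 124], 0.62)]
top apple [([322, -339, 56], 0.9), ([464, -245, 105], 0.72)]
top onion [([672, -336, 49], 0.77)]
[[405.0, 0.0, 320.0], [0.0, 405.0, 197.0], [0.0, 0.0, 1.0]] [[-0.016, -0.992, 0.129, 367.218], [-1.0, 0.017, 0.008, -13.721], [-0.01, -0.129, -0.992, 1121.153], [0.0, 0.0, 0.0, 1.0]]
side tin_long [([386, 121, 32], 0.89), ([370, 262, 30], 0.72), ([499, -163, 75], 0.59), ([520, 254, 28], 0.52)]
side tin_short [([520, -66, 72], 0.53), ([516, 61, 103], 0.43), ([669, -368, 49], 0.32)]
side paddle_left [([516, 63, 103], 0.67)]
side paddle_right [([456, -242, 103], 0.63)]
side gate_left [([515, 60, 103], 0.57)]
side gate_right [([454, -244, 102], 0.52)]
side rack [([458, -146, 35], 0.86), ([457, -243, 104], 0.41)]
side mug [([460, -144, 36], 0.47)]
side apple [([317, -371, 50], 0.94), ([458, -242, 102], 0.42)]
side onion [([667, -366, 49], 0.73), ([512, 59, 104], 0.35)]
[[496.0, 0.0, 307.0], [0.0, 496.0, 214.0], [0.0, 0.0, 1.0]] [[0.978, -0.082, 0.191, 221.74], [-0.208, -0.39, 0.897, -1378.89], [0.001, -0.917, -0.399, 685.197], [0.0, 0.0, 0.0, 1.0]]
1.1
```

View pics/top0.png

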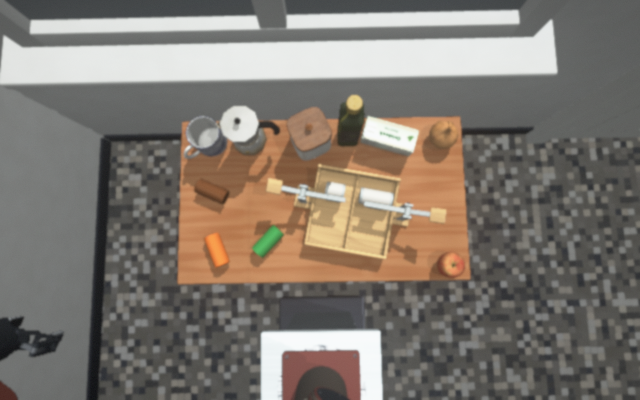

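View pics/side0.png

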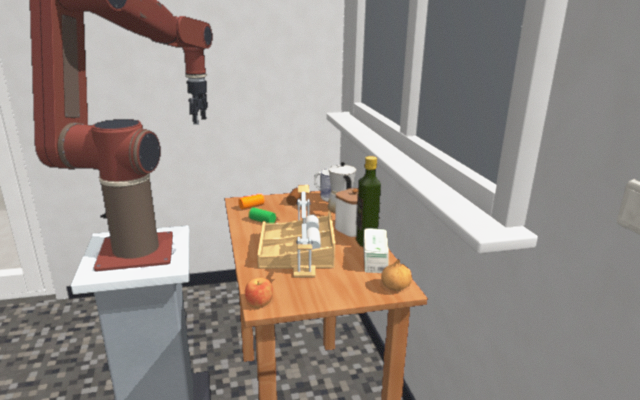

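The top view shows four tin-like things. There is a white tin in the right lane at (376,197), a white tin in the left lane at (337,190), and the orange (216,250), green (267,241) and brown (211,190) look-alikes on the table. The right-lane tin is the longer plain-banded one, so the right paddle at about (438,215) is the one to press. I'll fit the rack pose and confirm it in an enlarged crop.

```bash
cat > h.py <<'E'
from station import *
import cv2,numpy as np
def proj(c,p):
    ci=camera_info(c); q=np.linalg.inv(ci["world_from_camera"])@np.append(p,1)
    u=np.array(ci["intrinsics"])@q[:3]; return u[:2]/u[2]
def ray(c,uv,z):
    ci=camera_info(c); T=np.array(ci["world_from_camera"])
    d=T[:3,:3]@np.linalg.solve(ci["intrinsics"],[*uv,1]); return T[:3,3]+d*(z-T[2,3])/d[2]
E
python3 - <<'E'
from h import *
im=cv2.imread("pics/top0.png")
hsv=cv2.cvtColor(im,cv2.COLOR_BGR2HSV)
O=np.array([490,-93,0.]);a=-np.arctan2(58,305)
R=np.array([[np.cos(a),-np.sin(a),0],[np.sin(a),np.cos(a),0],[0,0,1]])
s=5;x0,y0=262,160
out=[]
for c,x0,y0,w,h,s in(("top",262,160,190,105,4),("side",250,180,100,105,4)):
    im=cv2.imread(f"pics/{c}0.png");k=cv2.resize(im[y0:y0+h,x0:x0+w],None,fx=s,fy=s,interpolation=cv2.INTER_CUBIC)
    for p in([0,205,121],[0,-205,121],[24,55,61],[24,-55,61],[-121,110,46],[-121,-110,46]):
        u=proj(c,O+R@p); print(c,p,np.round(u,1)); cv2.circle(k,tuple(int(v) for v in (u-[x0,y0]+.5)*s),3,(255,0,255),1)
    cv2.imwrite(f"pics/crop_{c}.png",k)
print(ray("top",(438.5,215),121),ray("top",(275,186),121))
E
```

```text
top [0, 205, 121] [274.  185.2]
top [0, -205, 121] [436.9 213. ]
top [24, 55, 61] [334.1 189.5]
top [24, -55, 61] [375.3 196.5]
top [-121, 110, 46] [304.3 240.3]
top [-121, -110, 46] [386.7 254.7]
side [0, 205, 121] [303.4 187.4]
side [0, -205, 121] [306.  244.5]
side [24, 55, 61] [312.2 223.2]
side [24, -55, 61] [313.4 239.3]
side [-121, 110, 46] [265.5 220.6]
side [-121, -110, 46] [261.1 253.6]
[ 446.80724814 -298.16214466  121.        ] [526.24972645 105.97745031 121.        ]
```

View pics/crop_top.png

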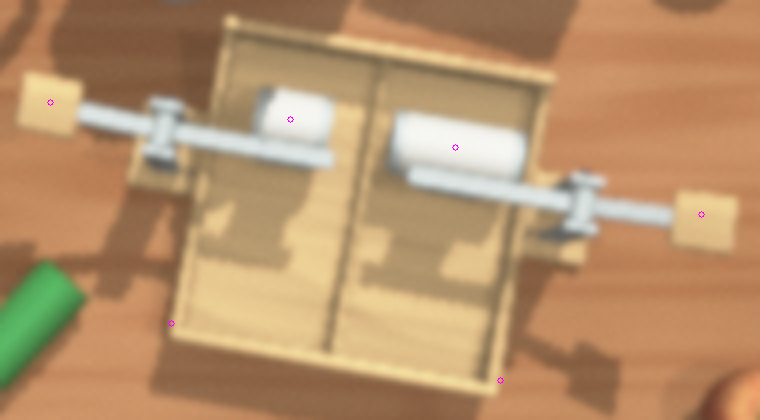

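View pics/crop_side.png

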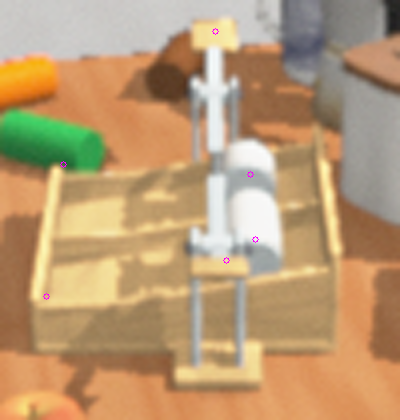

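The crop confirms that the right-lane tin at (376,197) is clearly longer than the left one at (337,190). The right paddle's centre is at top-view pixel (438,215), which gives about (448,-297,121) and a 411 mm span between paddles (410 expected). Next I press.

```bash
cat >> h.py <<'E'
from scipy.spatial.transform import Rotation as Ro
a=-0.190
ex=np.array([np.cos(a),np.sin(a),0]);ey=np.array([-np.sin(a),np.cos(a),0])
P=np.array([448.,-297,0])-2*ey
def ori(s):
    y=s*ex; z=np.array([0,0,-1.]); return Ro.from_matrix(np.column_stack([np.cross(y,z),y,z])).as_rotvec()
E
python3 - <<'E'
from h import *
command_gripper(0)
best=min(((np.abs(q[5]),s) for s in(1,-1) if (q:=inverse_kinematics(P+[0,0,200],ori(s))) is not None))
o=ori(best[1]);print(best,inverse_kinematics(P+[0,0,80],o))
goto([430,200,320],o); goto(P+[0,0,220],o)
move_linear(P+[0,0,140],150)
print(current_t(),current_eef_pos(),current_wrist_force())
for c in("top","side"): cv2.imwrite(f"pics/{c}1.png",grab_frame(c)[:,:,::-1])
A=cv2.imread("pics/top1.png")[130:280,250:470];B=cv2.imread("pics/side1.png")[150:300,220:340]
cv2.imwrite("pics/pre.png",cv2.resize(np.hstack([A,B]),None,fx=2.3,fy=2.3,interpolation=cv2.INTER_CUBIC))
np.save("o.npy",o)
E
```

```text
(np.float64(0.5453961171322605), 1) [-7.35396117e-01  1.77816496e-01  1.87930773e+00 -4.44089210e-16
  1.08446842e+00 -5.45396117e-01]
6.0583 [ 448.21142165 -299.06318308  140.79600775] [ 0.16408589 -0.0520121   1.54347436]
```

View pics/pre.png

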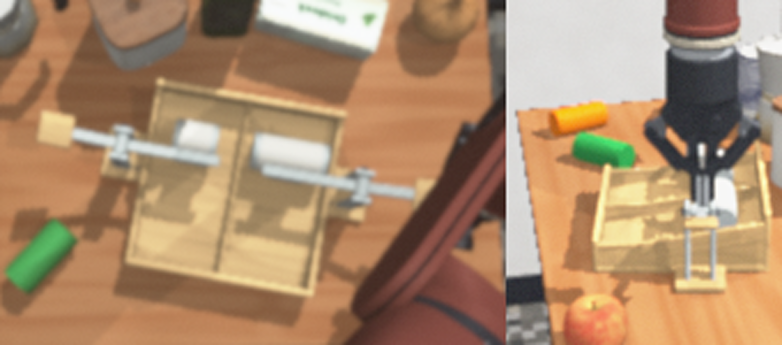

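The shut fingers are centred over the right paddle (side part of the picture, near (702,215)), clear of everything else. Now I press down to the stop and hold.

```bash
python3 - <<'E'
from h import *
def st(m): print(m,current_t(),np.round(current_eef_pos(),1),np.round(current_wrist_force(),1))
h=move_linear(P+[0,0,75],60,force_limit=14); st(h)
sleep(1.8); st("held")
for c in("top","side"): cv2.imwrite(f"pics/{c}2.png",grab_frame(c)[:,:,::-1])
print(look_for("tin_long","top")[:4])
A=cv2.imread("pics/top2.png")[130:280,250:470];B=cv2.imread("pics/side2.png")[150:300,220:340]
cv2.imwrite("pics/press.png",cv2.resize(np.hstack([A,B]),None,fx=2.3,fy=2.3,interpolation=cv2.INTER_CUBIC))
E
```

```text
False 7.3917 [ 447.9 -298.    75. ] [-0.2  2.8  9. ]
held 9.1917 [ 448. -298.   75.] [-0.4  2.9  8.9]
[{'at': [372.1, 273.4, 34.5], 'score': 0.95}, {'at': [532.1, 289.0, 35.5], 'score': 0.93}, {'at': [393.2, 140.3, 41.1], 'score': 0.71}, {'at': [377.9, -125.4, 56.0], 'score': 0.67}]
```

View pics/press.png

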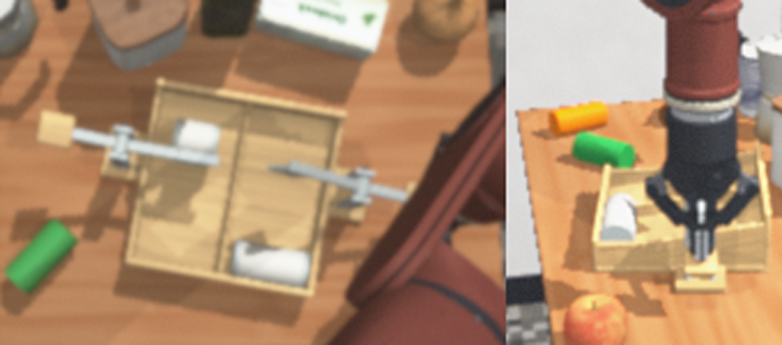

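The long tin now lies at the front stop (crop (270,262)), and the short tin is still behind its gate. Next I release the paddle and back off.

```bash
python3 - <<'E'
from h import *
move_linear(P+[0,0,130],60); move_linear(P+[0,0,230],150)
goto([430,200,320],np.load("o.npy")); sleep(.5)
print(current_t(),current_wrist_force())
for c in("top","side"): cv2.imwrite(f"pics/{c}3.png",grab_frame(c)[:,:,::-1])
A=cv2.imread("pics/top3.png")[100:290,170:480];B=cv2.imread("pics/side3.png")[130:320,220:420]
cv2.imwrite("pics/end.png",cv2.resize(np.hstack([A,B]),None,fx=1.55,fy=1.55,interpolation=cv2.INTER_CUBIC))
E
```

```text
13.5667 [ 0.18012721 -0.57768865 -0.65343481]
```

View pics/end.png

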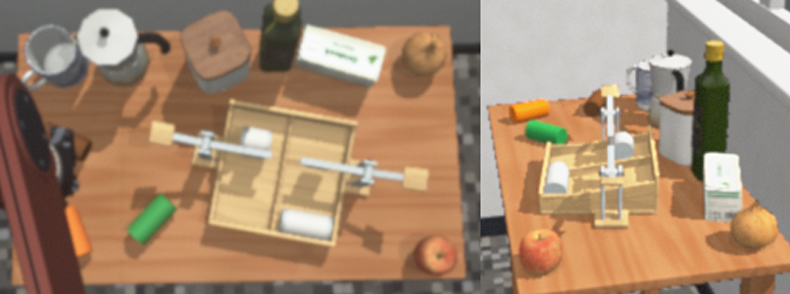

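The long tin is at the front stop (305,222). The right paddle is back up at (416,179), which is full-image pixel (438,215), exactly its rest position. The short tin and the bystanders have not moved.

```bash
python3 -c "
from station import *
print(job_done())"
```

```text
the job is handed in; nothing more can be done
None
```

The long tin was let out of the right lane and is at the front stop, its paddle is back up at its rest position so the gate is shut again, nothing else was disturbed, and the job is handed in.

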